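# Show the base of the blue-capped bottle to the inspection camera

### The job

Lift the orange weight ring up and off the neck of the blue-capped bottle and lay it flat in the blue tray. Then draw the bottle up out of its well, tip it over and hold its underside up to the inspection camera: centred on the lens, square to the camera's face and about 60 mm from it. Finish while still holding the bottle there, in the air and steady; never let it touch the camera or its stand, and leave the white-capped bottle and the other glassware where they are.

Things in the scene. Friction and masses are not known exactly. Their poses are not given: they have to be found in the camera images.
- bottle: The blue-capped bottle: small clear glass bottle, upright in one of the block's two wells (either one) with the orange ring round its neck. Body 50 mm diameter and 80 mm high with a flat shoulder, neck 27 mm diameter, blue screw cap (fixed on) 31 mm diameter from 98 to 126 mm height. About 140 g. Origin at the centre of its underside, z up through the cap, round about z. Its underside starts 10 mm above the bench.
- ring: Orange coated weight ring, 60 mm outer and 37 mm inner diameter, 22 mm high, about 250 g, lying loose on the blue-capped bottle's shoulder, so that its underside is 80 mm above the bottle's underside; the cap passes through its hole and stands 24 mm above it. Origin at the centre of its underside, z up.
- block: Fixed grey holder block, 110 mm (x) by 230 mm (y) by 60 mm high, with two round wells 54 mm in diameter and 50 mm deep, at y = -55 and +55 mm. Origin at the centre of its underside, z up.
- tray: Fixed blue open tray, outside 160 mm (x) by 220 mm (y) by 30 mm high, walls and floor 5 mm thick. Origin at the centre of its underside, z up. It may stand to the robot's left or right, the block on the other side.
- inspector: Fixed stand of the inspection camera: grey foot 110 by 120 mm reaching away from the robot, steel post, 142 mm high. Origin on the bench straight below the centre of the camera's face, x pointing away from the side the camera looks to.
- camera_face: The camera on its stand: a black round face 90 mm in diameter with a ring of white lamps and the lens in the middle, 120 mm above the bench, looking obliquely up at 45 degrees and roughly towards the robot. Origin at the centre of the face (the lens), z straight out of the face along the line of sight (45 degrees above the horizontal).
- white_bottle: Bystander: the same bottle with a white cap and no ring, in the block's other well. Origin at the centre of its underside.
- flask: Bystander: green conical flask, 82 mm diameter, 131 mm high, with a black stopper, on the far part of the bench. Origin under its centre.
- beaker: Bystander: blue beaker, 76 mm diameter, 90 mm high, on the far part of the bench. Origin under its centre.
- wash_bottle: Bystander: white plastic bottle, 68 mm diameter, 170 mm high, with a red cap, on the far part of the bench. Origin under its centre.
Not all that is in view belongs to the job. Leave any green look-alike of the bottle alone.

How it is judged:
By the outcome, as a careful person would: the job done as asked, in the order asked, and still so for the second after the job is handed in, while the arm keeps its last pose, push and grip.
It also fails if it takes over 64 s, if anything falls off the work surface, if the arm or the gripper's body presses on something with over 40 N, if the wrist force passes 120 N, or if a joint passes its speed limit or range.

### The arm

A 6-joint arm with a two-finger parallel gripper is mounted at the origin on the work surface. World frame = base frame: x ahead of the robot, y to its left, z up, the work surface at z = 0. Lengths are in m, angles in rad, forces in N, time in s.
With the tool pointing down it reaches from about 0.35 to 0.975 m from the base axis. Payload 17.4 kg.
Tool frame: the origin (TCP) lies at the very end of the fingers, on their centre line; the grasp point (between the pads) lies 19 mm behind it; z points along the fingers, x is the direction in which the jaws open and shut, and the axes are right-handed (so a half turn about z gives the same grasp; the last joint's range is limited). The gripper opens to 85 mm and grips with 20 to 120 N. Pads are 22 mm wide; open, the fingers measure 114 mm over their backs; the gripper's body (76 mm by 85 mm) begins 54 mm behind the grasp point. The pads swing forward as they close: fully open they stand 13 mm farther back than shut.
Start: joints at [1.255, 0.116, 1.442, -0, 1.584, -0.038], TCP at [0.185, 0.649, 0.231] pointing down, gripper open.
Joint ranges: [-2.83, 2.83], [-0.83, 2.19], [0.07, 2.5], [-1.14, 4.28], [0.01, 3], [-2.97, 2.97]. Speed limits (rad/s): [1.89, 1.89, 2.22, 3.14, 3.14, 3.14].

### API

Orientations are given as a unit quaternion [w, x, y, z].
In Python, from plant import bot gives the robot as it stands. The module is installed in compiled form; this text tells all that it offers.
- The arm moves only by the tool play_rows, never from a script. Its argument "rows" is text: rows parted by semicolons, each of 5 numbers parted by spaces: the opening, from 0 (shut) to 1 (fully open), then the shift along the tool's x, y, z in mm, then the turn about the tool's z in degrees. In form: jaw tx ty tz twist; .... A call has 1 to 12 rows; each row is the pose to reach, as a shift and turn from the pose commanded when the call began, along the tool's axes at that moment; what a row does not reach only later rows make up. A row lasts 1/12 s, in which the tool goes at most 41.7 mm and 7.16 degrees, less where a joint would pass 70% of its speed; a pose out of reach is approached as far as the arm can. A call with a gripper value outside its range is refused whole. The fingers move at their own pace and stop on an object; "grip_force" is the grip in N (left out, the last holds). Time passes only in rows, so rows that repeat a pose let the fingers close. It gives the time, the measured TCP pose, the force and the opening at its end, in the units of the state.
- bot.sense(): the state, without advancing time (a new reading comes with each control period).
- bot.grab_frame(name): name is "scene" or "side" or "wrist"; returns (picture, depth): 420x560x3 uint8, red, green, blue; 420x560 float32, m along the optical axis (not along the pixel's ray), 0 where there is no reading.
- bot.camera_model(name): a dict with "vertical_fov" (degrees; the focal length in pixels is half the picture's height over the tangent of half this angle, whatever the lens; pixels are square), "cx", "cy" (the principal point, pixels), "k1" (the pictures are not rectified: a ray, as slopes to the right and down, at radius r is drawn at 1 + k1 r^2 times it, then the intrinsics apply), "position" and "rotation" of the camera in the world. Camera axes: x right, y down, z forward; pixel columns grow to the right and rows downward; lengths in m; the calibration is good to about 2 mm. A picture is of the moment at which its call begins: read the wrist's pose just before it. camera_model takes no time and is no camera call; for the wrist camera it gives the pose at the moment of the call.
- bot.job_done(): hands the job in, once; it reports no verdict.
The state is a dict: "clock": time; "qpos": joint angles; "qd": joint speeds; "effort": joint torques, N m; "eef_pos": TCP position; "tool_rot": TCP orientation; "force": force on the tool from outside, world axes, zero at the start; "moment": the same for the moment, N m; "grip_width": finger opening in m.
Only numpy, scipy, OpenCV 4.12 (cv2) and the standard library are available. Lean on these libraries where they do the work, as an engineer would, in place of code of your own. Each camera call takes 0.05 s, during which the arm holds its last target. There are 200 camera calls.

## Working session

There is one attempt and no reset: what is moved stays moved. The work goes in short steps, Python scripts to look and compute and a tool call to move; the robot and the scene stay as the last step left them, time stands still between calls to the robot, and variables do not carry over. Pictures are saved under pics/ and viewed, about 8 in all and at most 12, crops included, and the job is handed in when it is done.

Besides the shell and the picture viewer there is one more tool, called after "Request:" as name(argument=value, ...) on one line, values as JSON. play_rows: Moves the arm, as the interface text tells. Its arguments: {"type":"object","properties":{"rows":{"type":"string"},"grip_force":{"type":"number"}},"required":["rows"]}

```bash
mkdir -p pics
cat > h.py <<'E'
import numpy as np, cv2
from scipy.spatial.transform import Rotation as R
from plant import bot
def rot(q):
    q=np.array(q,float)
    return q if q.shape==(3,3) else R.from_quat(q[[1,2,3,0]]).as_matrix()
def snap(name,out=None):
    m=bot.camera_model(name); im,d=bot.grab_frame(name)
    if out: cv2.imwrite('pics/'+out,im[:,:,::-1])
    return m,im,d
def rays(m,uv):
    uv=np.atleast_2d(np.array(uv,float)); f=210/np.tan(np.radians(m['vertical_fov'])/2)
    p=(uv-[m['cx'],m['cy']])/f; s=p.copy()
    for _ in range(20): s=p/(1+m['k1']*(s**2).sum(1,keepdims=True))
    return np.c_[s,np.ones(len(s))]
def pts(m,uv,d): # d depth per pixel
    return (rays(m,uv)*np.reshape(d,(-1,1)))@rot(m['rotation']).T+np.array(m['position'])
def onplane(m,uv,z):
    r=rays(m,uv)@rot(m['rotation']).T; c=np.array(m['position'])
    return c+r*((z-c[2])/r[:,2:3])
def cloud(m,d):
    v,u=np.nonzero(d>0); return np.c_[u,v],pts(m,np.c_[u,v],d[v,u])
E
python3 - <<'E'
from h import *
print(bot.sense())
a=[]
for n in ['scene','side','wrist']:
    m,im,d=snap(n); np.savez(n+'.npz',im=im,d=d); print(n,m); a.append(im)
cv2.imwrite('pics/a.png',cv2.resize(np.hstack(a[:2])[:,:,::-1],(800,300)))
cv2.imwrite('pics/s.png',cv2.resize(a[0][:,:,::-1],(800,600)))
cv2.imwrite('pics/b.png',a[1][:,:,::-1])
E
```

```text
{'clock': 0.0, 'qpos': array([ 1.25521771e+00,  1.16500271e-01,  1.44228559e+00,  2.42574228e-05,
        1.58398180e+00, -3.77805755e-02]), 'qd': array([-7.03194352e-04, -1.40228918e-03,  1.59795544e-05,  2.26128686e-04,
       -2.50157813e-04, -1.68800917e-03]), 'effort': array([-2.92144206e-03, -7.31976914e+01, -6.32491565e+01, -1.04001717e-04,
        5.98094062e-03, -2.15970618e-05]), 'eef_pos': array([0.18504102, 0.64894283, 0.23053991]), 'tool_rot': array([ 3.25994820e-04,  7.98197357e-01,  6.02395746e-01, -4.88911679e-04]), 'force': array([-0.50467861, -0.44461796, -0.24261303]), 'moment': array([-0.00512449, -0.00364568, -0.05488168]), 'grip_width': 0.08524791551429958}
scene {'vertical_fov': 43.163181719527024, 'cx': 280.1293277378173, 'cy': 204.63623022716618, 'k1': -0.20384306150360043, 'position': array([ 1.11430722, -0.20664948,  1.05804109]), 'rotation': array([-0.2208076 ,  0.76676759,  0.58048959, -0.16230618])}
side {'vertical_fov': 54.90662240121233, 'cx': 285.9226422537026, 'cy': 210.49941306106976, 'k1': -0.11343734992907854, 'position': array([ 0.19586376, -0.63715662,  0.77436328]), 'rotation': array([-0.37067359,  0.89370226, -0.23295201,  0.09813626])}
wrist {'vertical_fov': 64.76071769441722, 'cx': 280.282548458663, 'cy': 210.55464014772653, 'k1': -0.0803437271990651, 'position': array([0.11075588, 0.66954374, 0.37409878]), 'rotation': array([0.12272843, 0.78903603, 0.59503427, 0.09107197])}
```

View pics/s.png

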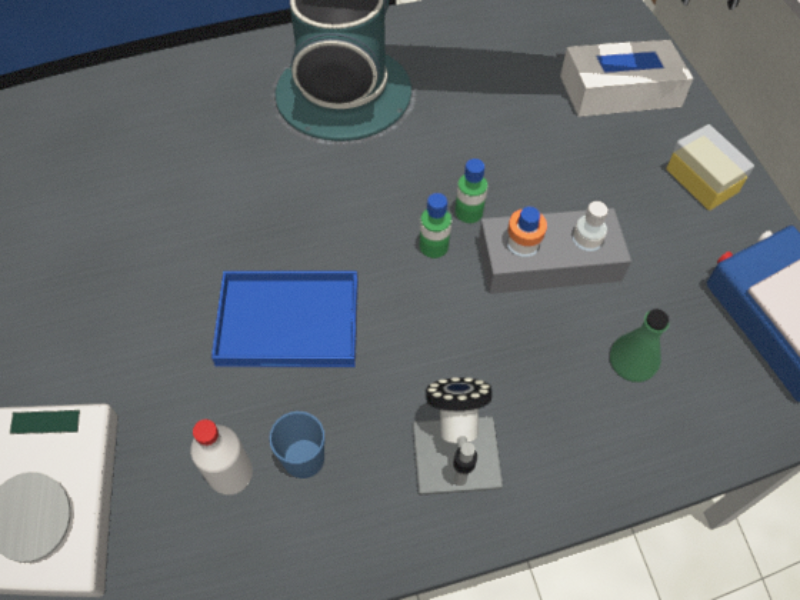

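View pics/b.png

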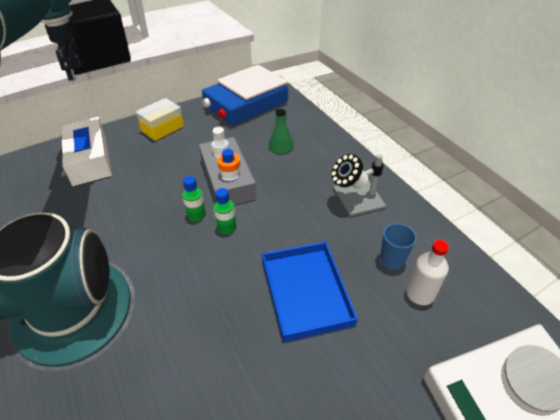

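The scene view (800x600) shows three blue-capped bottles: two green look-alikes at (437,225) and (471,190), and a clear one at (526,230) in the block with the orange ring. The clear one is the target because only it has the ring and stands in the block. The side view shows it at (229,165) and the camera face at (347,170). Next I'll measure and take one crop to confirm.

Run:
```python
from h import *
def circ(p):
    A=np.c_[2*p[:,:2],np.ones(len(p))]; b=(p[:,:2]**2).sum(1)
    s=np.linalg.lstsq(A,b,rcond=None)[0]; return s[:2],np.sqrt(s[2]+s[:2]@s[:2])
for n in ['scene','side']:
    m=bot.camera_model(n); z=np.load(n+'.npz'); im,d=z['im'],z['d']
    hsv=cv2.cvtColor(im,cv2.COLOR_RGB2HSV); H,S,V=cv2.split(hsv)
    uv,P=cloud(m,d); h,s,v=[c[uv[:,1],uv[:,0]] for c in (H,S,V)]
    def rep(name,k,top=None):
        q=P[k]
        print(n,name,k.sum(),'med',np.median(q,0).round(4),'min',np.percentile(q,2,axis=0).round(4),'max',np.percentile(q,98,axis=0).round(4))
        return q
    kb=(P[:,0]>.3)&(P[:,0]<.95)
    o=(h>5)&(h<14)&(s>170)&kb&(P[:,2]>.05)
    q=rep('orange',o); t=q[q[:,2]>np.percentile(q[:,2],95)-.006]; print(' ringtop',len(t),t.mean(0).round(4),circ(t),np.median(t[:,2]))
    c0=q.mean(0)
    k=(h>105)&(h<125)&(s>150)&(np.hypot(*(P[:,:2]-c0[:2]).T)<.06)&(P[:,2]>.1)
    q=rep('cap',k); t=q[q[:,2]>np.percentile(q[:,2],95)-.004]; print(' captop',len(t),t.mean(0).round(4),circ(t)[0])
    k=(P[:,2]>.055)&(P[:,2]<.065)&(np.hypot(*(P[:,:2]-c0[:2]).T)<.25)&(s<40)&(v<140); q=rep('blocktop',k)
    print(' rect',cv2.minAreaRect((q[:,:2]*1000).astype(np.float32)))
    k=(h>105)&(h<125)&(s>150)&(P[:,2]<.04)&(P[:,2]>-.01)&(P[:,1]<.15)&(P[:,1]>-.3)&(P[:,0]<.8)&(P[:,0]>.35); q=rep('tray',k)
    print(' rect',cv2.minAreaRect((q[:,:2]*1000).astype(np.float32)))
    # white lamps/black face
    k=(P[:,2]>.08)&(P[:,2]<.17)&(P[:,1]>-.05)&(P[:,1]<.3)&(P[:,0]>.5)&(P[:,0]<1)&(s<60)&(v<60); q=rep('face',k)
    for _ in range(4):
        c=q.mean(0); nrm=np.linalg.svd(q-c,full_matrices=False)[2][2]; nrm*=np.sign(nrm[2]); r=(q-c)@nrm; q=q[abs(r)<max(.003,1*r.std())]
    print(' plane',c.round(4),nrm.round(3),len(q),r.std())
s=cv2.imread('pics/s.png'); 
im=np.load('scene.npz')['im'][:,:,::-1]
cr=cv2.resize(im[100:210,285:455],None,fx=4.7,fy=4.7,interpolation=cv2.INTER_CUBIC); cv2.imwrite('pics/c.png',cr)
```

```text
scene orange 83 med [0.5053 0.1743 0.1064] min [0.47   0.1583 0.0974] max [0.5127 0.2055 0.115 ]
 ringtop 36 [0.4981 0.1778 0.1107] (array([0.48952953, 0.18394831]), np.float64(0.02336514537518143)) 0.11038512099376413
scene cap 172 med [0.4884 0.1847 0.1355] min [0.4713 0.1731 0.1162] max [0.4999 0.199  0.1394]
 captop 91 [0.4848 0.1867 0.1371] [0.4847121  0.18681777]
scene blocktop 464 med [0.5057 0.1849 0.0602] min [0.3736 0.0787 0.0552] max [0.5622 0.3609 0.0645]
 rect ((471.99090576171875, 198.157958984375), (344.0259094238281, 163.57870483398438), 67.52806854248047)
scene tray 5830 med [ 0.4866 -0.2008  0.007 ] min [ 0.3975 -0.2958  0.0021] max [ 0.5878 -0.1004  0.0321]
 rect ((491.87396240234375, -209.04708862304688), (219.2358856201172, 163.16989135742188), 74.49615478515625)
scene face 625 med [ 0.7549 -0.0205  0.1339] min [ 0.6993 -0.0481  0.0927] max [0.8325 0.2973 0.1519]
 plane [0.7686 0.0596 0.1279] [0.305 0.059 0.951] 170 0.0016194412770787036
side orange 132 med [0.4733 0.1644 0.1038] min [0.4543 0.158  0.092 ] max [0.5066 0.2003 0.1142]
 ringtop 50 [0.4794 0.1737 0.1104] (array([0.4820814 , 0.18349183]), np.float64(0.02385600566699005)) 0.11035965676343107
side cap 115 med [0.4798 0.1793 0.1337] min [0.4695 0.172  0.1152] max [0.4934 0.197  0.1374]
 captop 59 [0.4823 0.1854 0.1361] [0.48239756 0.18568258]
side blocktop 254 med [0.4661 0.1863 0.0598] min [0.3786 0.119  0.0555] max [0.5605 0.3541 0.0625]
 rect ((470.64404296875, 206.02484130859375), (335.6748046875, 179.2449951171875), 59.895389556884766)
side tray 5893 med [ 0.4912 -0.2044  0.0052] min [ 0.3962 -0.2962  0.0017] max [ 0.5858 -0.0943  0.0304]
 rect ((579.2626342773438, -222.1336669921875), (245.61605834960938, 340.903076171875), 74.3575439453125)
side face 358 med [ 0.7385 -0.0312  0.1148] min [ 0.6954 -0.0493  0.0885] max [0.8219 0.2965 0.1491]
 plane [0.7569 0.0445 0.1172] [ 0.035 -0.044  0.998] 67 0.0022779802530210427
```

View pics/c.png

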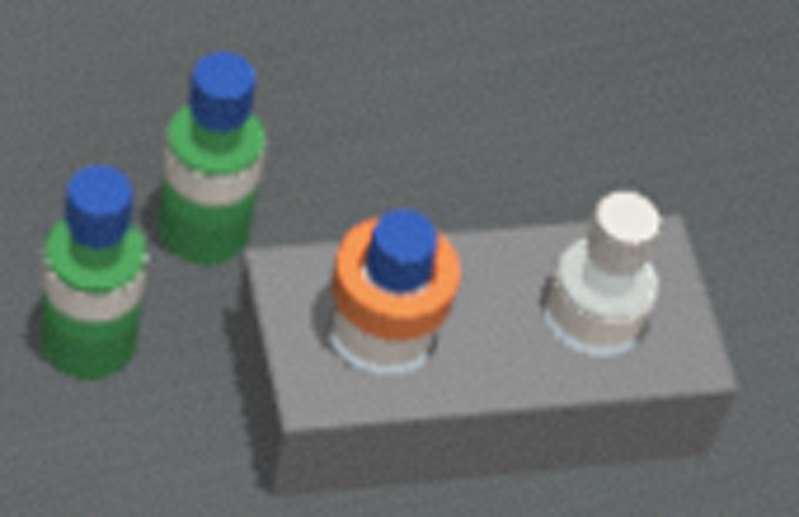

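The crop confirms it: a clear bottle with the orange ring in the block's near well, and two green decoys to its left. Next I'll refine the block, face and decoy poses.

```bash
python3 - <<'E'
from h import *
from scipy.spatial import cKDTree
for n in ['scene','side']:
    m=bot.camera_model(n); z=np.load(n+'.npz'); im,d=z['im'],z['d']
    hsv=cv2.cvtColor(im,cv2.COLOR_RGB2HSV)
    uv,P=cloud(m,d); h,s,v=[hsv[uv[:,1],uv[:,0],i].astype(int) for i in range(3)]
    near=np.hypot(P[:,0]-.49,P[:,1]-.22)<.2
    k=near&(P[:,2]>.052)&(P[:,2]<.066)&(s<60)
    mk=np.zeros(d.shape,np.uint8); mk[uv[k,1],uv[k,0]]=255
    nc,lab,st,_=cv2.connectedComponentsWithStats(mk); i=1+st[1:,4].argmax(); q=P[(lab==i)[uv[:,1],uv[:,0]]]
    print(n,'block',len(q),cv2.minAreaRect((q[:,:2]*1000).astype(np.float32)),np.median(q[:,2]))
    g=(h>40)&(h<75)&(s>120)&(P[:,2]>.02)&(P[:,2]<.09)&near
    g=(h>40)&(h<85)&(s>120)&(P[:,2]>.02)
    mk[:]=0; mk[uv[g,1],uv[g,0]]=255; nc,lab,st,_=cv2.connectedComponentsWithStats(mk)
    for i in range(1,nc):
        if st[i,4]>60: q=P[(lab==i)[uv[:,1],uv[:,0]]]; print('  green',st[i,4],q.mean(0).round(3),q.max(0).round(3))
    w=near&(s<45)&(P[:,2]>.125)&(P[:,2]<.145); print('  whitecap',w.sum(),P[w].mean(0).round(4))
    # face
    f=(P[:,2]>.075)&(P[:,2]<.165)&(P[:,0]>.64)&(P[:,0]<.82)&(abs(P[:,1]+.01)<.08)
    q=P[f]; best=None; rng=np.random.default_rng(0)
    for _ in range(3000):
        a=q[rng.choice(len(q),3,False)]; nn=np.cross(a[1]-a[0],a[2]-a[0]); l=np.linalg.norm(nn)
        if l<5e-4: continue
        nn/=l; nn*=np.sign(nn[2]); 
        if abs(nn[2]-.707)>.12: continue
        I=abs((q-a[0])@nn)<.003
        if best is None or I.sum()>best.sum(): best=I
    I=best
    for _ in range(3):
        c=q[I].mean(0); nn=np.linalg.svd(q[I]-c,full_matrices=False)[2][2]; nn*=np.sign(nn[2]); I=abs((q-c)@nn)<.003
    e1=np.cross([0,0,1],nn); e1/=np.linalg.norm(e1); e2=np.cross(nn,e1); xy=np.c_[(q[I]-c)@e1,(q[I]-c)@e2].astype(np.float32)
    (cx,cy),r=cv2.minEnclosingCircle(xy); print('  face n',nn.round(3),I.sum(),'of',len(q),'centre',(c+cx*e1+cy*e2).round(4),'r',r)
    fu=uv[f][I]; print('  pix',fu.min(0),fu.max(0))
    # ellipse of lamps: white pixels
    x0,y0=fu.min(0)-4; x1,y1=fu.max(0)+4
    cv2.imwrite(f'pics/face_{n}.png',cv2.resize(im[y0:y1,x0:x1,::-1],None,fx=6,fy=6,interpolation=cv2.INTER_CUBIC))
E
python3 - <<'E'
import cv2,numpy as np
a=cv2.imread('pics/face_scene.png');b=cv2.imread('pics/face_side.png')
h=max(a.shape[0],b.shape[0]);p=lambda i:cv2.copyMakeBorder(i,0,h-i.shape[0],0,0,cv2.BORDER_CONSTANT)
c=np.hstack([p(a),p(b)]);print(a.shape,b.shape);cv2.imwrite('pics/f.png',c)
E
```

```text
scene block 2765 ((491.457763671875, 242.30181884765625), (233.8652801513672, 115.4548110961914), 80.79991912841797) 0.061179202399141874
  green 155 [0.367 0.138 0.084] [0.381 0.164 0.104]
  green 119 [0.377 0.132 0.034] [0.385 0.156 0.051]
  green 168 [0.421 0.057 0.084] [0.438 0.081 0.103]
  green 113 [0.432 0.054 0.035] [0.44  0.076 0.049]
  whitecap 155 [0.5038 0.2945 0.1356]
  face n [-0.681  0.144  0.718] 640 of 1586 centre [ 0.7259 -0.0072  0.1224] r 0.04657018184661865
  pix [298 264] [343 282]
side block 1205 ((491.75823974609375, 241.9005584716797), (236.06198120117188, 112.07612609863281), 80.80818939208984) 0.060170412795317096
  green 464 [0.696 0.286 0.059] [0.734 0.313 0.125]
  green 171 [0.356 0.133 0.083] [0.382 0.164 0.099]
  green 180 [0.41  0.052 0.083] [0.436 0.081 0.104]
  green 153 [0.354 0.122 0.036] [0.379 0.14  0.051]
  green 153 [0.406 0.041 0.035] [0.431 0.063 0.051]
  green 616 [ 0.594 -0.582  0.054] [ 0.615 -0.544  0.058]
  whitecap 81 [0.4992 0.2912 0.1335]
  face n [-0.688  0.14   0.712] 667 of 1148 centre [ 0.725  -0.0069  0.1208] r 0.04605967923998833
  pix [331 154] [360 185]
(156, 318, 3) (234, 222, 3)
```

```bash
cat > g.py <<'E'
import sys
from h import *
def go(x,y,z,yaw=None):
    s=bot.sense(); T=rot(s['tool_rot']); t=T.T@(np.array([x,y,z])-s['eef_pos'])*1000
    y0=np.degrees(np.arctan2(T[1,0],T[0,0])); tw=0 if yaw is None else -((yaw-y0+90)%180-90)
    print('t',s['clock'],'shift',t.round(1),'twist',round(tw,2),'yaw0',y0.round(2),'z',T[:,2].round(3),'q',s['qpos'].round(2))
if __name__=='__main__': go(*map(float,sys.argv[1:]))
E
python3 g.py .483 .187 .23 80.8
```

```text
t 0.15 shift [-362.6  413.2    1. ] twist -6.71 yaw0 74.09 z [-0.    -0.001 -1.   ] q [ 1.26  0.12  1.44  0.    1.58 -0.04]
```

View pics/f.png

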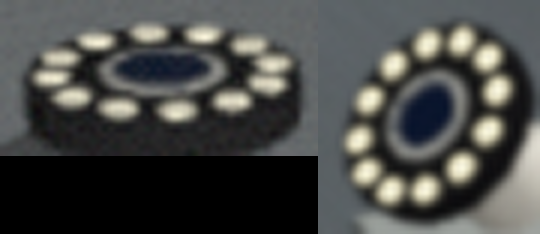

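Both crops show the face with its lamp ring. The lens centre is at about (320.8,271.4) in the scene view and (345.3,169) in the side view, and I'll triangulate it next.

Request:
play_rows(rows="1 -30 34 0 -2;1 -60 68 0 -4;1 -90 103 0 -6.7;1 -120 137 0 -6.7;1 -150 171 0 -6.7;1 -180 205 0 -6.7;1 -210 239 0 -6.7;1 -240 274 0 -6.7;1 -270 308 0 -6.7;1 -300 342 0 -6.7;1 -330 376 0 -6.7;1 -362 413 0 -6.7")

```text
clock: 1.15
eef_pos: [0.4568, 0.227, 0.2314]
tool_rot: [0.0, 0.762, 0.648, 0.0]
force: [0.9, 1.1, -0.5]
grip_width: 0.0853
```

Request:
play_rows(rows="1 0 0 0 0;1 0 0 0 0;1 0 0 0 0;1 0 0 0 0")

```text
clock: 1.48
eef_pos: [0.4557, 0.2298, 0.2312]
tool_rot: [-0.0, 0.761, 0.648, -0.0]
force: [0.4, 0.6, 0.5]
grip_width: 0.0854
```

Run:
```python
from h import *
from g import go
def tri(a):
    A=np.zeros((3,3));b=np.zeros(3)
    for n,uv in a:
        m=bot.camera_model(n); r=(rays(m,uv)@rot(m['rotation']).T)[0]; r/=np.linalg.norm(r); M=np.eye(3)-np.outer(r,r); A+=M;b+=M@np.array(m['position'])
    return np.linalg.solve(A,b)
p=tri([('scene',(320.8,271.4)),('side',(345.3,169))]); print('lens',p.round(4))
m,im,d=snap('wrist','w1.png'); uv,P=cloud(m,d); hsv=cv2.cvtColor(im,cv2.COLOR_RGB2HSV); h,s,v=[hsv[uv[:,1],uv[:,0],i].astype(int) for i in range(3)]
def circ(p):
    A=np.c_[2*p[:,:2],np.ones(len(p))]; b=(p[:,:2]**2).sum(1)
    s=np.linalg.lstsq(A,b,rcond=None)[0]; return s[:2],np.sqrt(s[2]+s[:2]@s[:2])
nr=np.hypot(P[:,0]-.483,P[:,1]-.187)<.06
k=nr&(h>5)&(h<14)&(s>150); 
q=P[k]; print('ring',len(q),q.min(0),q.max(0)); 
for nm,k in (('ring',nr&(h>5)&(h<14)&(s>150)),('cap',nr&(h>105)&(h<125)&(s>120)&(P[:,2]>.1))):
    q=P[k]; t=q[abs(q[:,2]-np.percentile(q[:,2],90))<.004]; print(nm,len(t),t[:,2].mean(),cv2.minEnclosingCircle((t[:,:2]*1000).astype(np.float32)),'rect',t.min(0).round(4),t.max(0).round(4))
k=(P[:,2]>.052)&(P[:,2]<.068); print('block',cv2.minAreaRect((P[k][:,:2]*1000).astype(np.float32)))
go(.483,.187,.092,80.8)
```

```text
lens [ 0.725  -0.0075  0.1205]
ring 1004 [0.45279076 0.15906929 0.09276219] [0.51220222 0.21765579 0.11503612]
ring 678 0.11247607918200868 ((482.6973571777344, 187.78684997558594), 30.054508209228516) rect [0.4528 0.1591 0.1094] [0.5122 0.2177 0.115 ]
cap 1061 0.13677121587772992 ((482.14080810546875, 188.05653381347656), 15.263483047485352) rect [0.4672 0.1733 0.1337] [0.497  0.2032 0.1393]
block ((546.8574829101562, 271.1387939453125), (529.552490234375, 257.7740783691406), 51.433807373046875)
t 1.5333 shift [-38.1  33.8 139.2] twist 0.07 yaw0 80.87 z [-0.  0. -1.] q [ 0.42 -0.25  1.79  0.    1.6  -0.99]
```

View pics/w1.png

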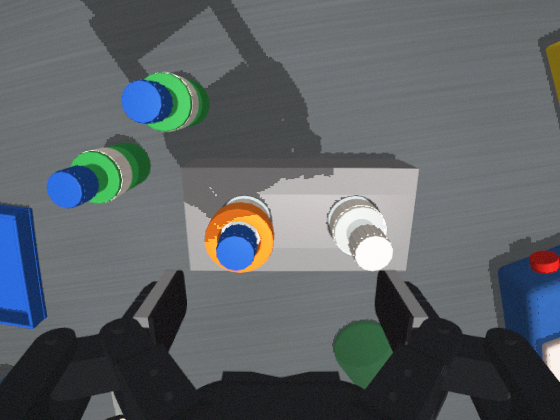

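The wrist view shows the ring at (238,240) and the white cap at (373,250), with the fingers clear. The ring axis measures (0.4825,0.188). Now I'll descend on the ring.

Request:
play_rows(rows="1 -19 17 0 0;1 -37.5 33 0 0;1 -37.5 33 0 0;1 -37.5 33 30 0;1 -37.5 33 60 0;1 -37.5 33 90 0;1 -37.5 33 115 0;1 -37.5 33 130 0;1 -37.5 33 139 0;1 -37.5 33 139 0;1 -37.5 33 139 0;1 -37.5 33 139 0")

```text
clock: 2.53
eef_pos: [0.4832, 0.1873, 0.0937]
tool_rot: [0.0, 0.761, 0.648, 0.001]
force: [-0.2, 1.1, 1.0]
grip_width: 0.0854
```

Request:
play_rows(rows="0.5 0 0 0 0;0.5 0 0 0 0;0.5 0 0 0 0;0.5 0 0 0 0;0.5 0 0 0 0;0.5 0 0 0 0;0.5 0 0 0 0;0.5 0 0 0 0", grip_force=40)

```text
clock: 3.2
eef_pos: [0.4835, 0.187, 0.0939]
tool_rot: [0.0, 0.762, 0.648, 0.001]
force: [-1.2, 1.4, 8.0]
grip_width: 0.0593
```

Request:
play_rows(rows="0.5 0 0 -5 0;0.5 0 0 -15 0;0.5 0 0 -35 0;0.5 0 0 -60 0;0.5 0 0 -90 0;0.5 0 0 -110 0;0.5 0 0 -110 0;0.5 0 0 -110 0;0.5 0 0 -110 0", grip_force=60)

```text
clock: 3.95
eef_pos: [0.4824, 0.1865, 0.2013]
tool_rot: [-0.0, 0.762, 0.648, -0.001]
force: [-0.2, 0.2, -3.7]
grip_width: 0.0583
```

Run:
```python
from h import *
from g import go
m,im,d=snap('wrist'); uv,P=cloud(m,d); hsv=cv2.cvtColor(im,cv2.COLOR_RGB2HSV); h,s,v=[hsv[uv[:,1],uv[:,0],i].astype(int) for i in range(3)]
q=P[(h>5)&(h<14)&(s>150)]; print('ring',len(q),np.percentile(q,[1,50,99],axis=0).round(4)); print('tcp',bot.sense()['eef_pos'],bot.sense()['grip_width'])
k=(np.hypot(P[:,0]-.483,P[:,1]-.187)<.05)&(h>105)&(h<125)&(s>120); q=P[k]; print('cap',len(q),np.percentile(q,[1,50,99],axis=0).round(4) if len(q) else '')
n,_,_=snap('scene','s2.png')
go(.492,-.205,.2)
```

```text
ring 10376 [[0.4524 0.158  0.2008]
 [0.476  0.1848 0.2195]
 [0.5044 0.2137 0.2216]]
tcp [0.48227925 0.18650447 0.20083783] 0.058087103833792335
cap 598 [[0.4674 0.1762 0.1132]
 [0.4704 0.1908 0.1324]
 [0.4776 0.2028 0.138 ]]
t 4.05 shift [-384.9   72.3    1. ] twist 0 yaw0 80.78 z [-0.002 -0.001 -1.   ] q [ 0.32 -0.22  1.82 -0.    1.55 -1.09]
```

View pics/s2.png

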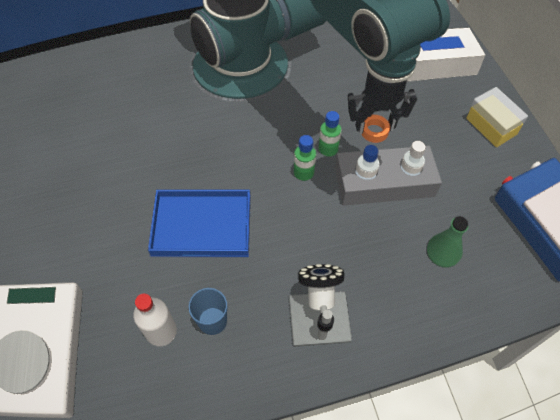

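The ring is held level at (376,128), and the bottle has stayed in its well. Moving to the tray.

Request:
play_rows(rows="0.5 -15 3 0 0;0.5 -45 9 0 0;0.5 -83 16 0 0;0.5 -121 23 0 0;0.5 -159 30 0 0;0.5 -197 37 0 0;0.5 -235 44 0 0;0.5 -273 51 0 0;0.5 -311 58 0 0;0.5 -345 65 0 0;0.5 -372 70 0 0;0.5 -385 72 0 0")

```text
clock: 5.05
eef_pos: [0.4915, -0.2077, 0.2009]
tool_rot: [-0.001, 0.762, 0.647, -0.001]
force: [0.4, 0.6, -3.7]
grip_width: 0.058
```

Request:
play_rows(rows="0.5 0 0 0 0;0.5 0 0 30 0;0.5 0 0 60 0;0.5 0 0 95 0;0.5 0 0 130 0;0.5 0 0 155 0;0.5 0 0 170 0;0.5 0 0 180 0;0.5 0 0 185 0;0.5 0 0 185 0;0.5 0 0 185 0")

```text
clock: 5.97
eef_pos: [0.4927, -0.2047, 0.0181]
tool_rot: [0.0, 0.762, 0.648, 0.0]
force: [0.6, 0.2, -2.7]
grip_width: 0.0578
```

Request:
play_rows(rows="0.5 0 0 3 0;0.5 0 0 6 0;0.5 0 0 8 0;0.5 0 0 9 0;0.5 0 0 10 0;0.5 0 0 10 0")

```text
clock: 6.47
eef_pos: [0.4926, -0.205, 0.0091]
tool_rot: [0.0, 0.762, 0.648, 0.0]
force: [-9.8, 6.3, 19.5]
grip_width: 0.058
```

Request:
play_rows(rows="0.5 0 0 -1 0;0.6 0 0 -1 0;0.7 0 0 -1 0;0.85 0 0 -1 0;1 0 0 -1 0;1 0 0 -1 0;1 0 0 -1 0;1 0 0 -30 0;1 0 0 -70 0;1 0 0 -110 0;1 0 0 -150 0;1 0 0 -190 0")

```text
clock: 7.47
eef_pos: [0.4918, -0.2047, 0.1993]
tool_rot: [0.0, 0.762, 0.648, 0.0]
force: [0.3, -0.2, 0.4]
grip_width: 0.0855
```

Run:
```python
from h import *
from g import go
m,im,d=snap('wrist'); uv,P=cloud(m,d); hsv=cv2.cvtColor(im,cv2.COLOR_RGB2HSV); h,s,v=[hsv[uv[:,1],uv[:,0],i].astype(int) for i in range(3)]
q=P[(h>5)&(h<14)&(s>150)]; print('ring',len(q),np.percentile(q,[1,50,99],axis=0).round(4)); 
t=q[q[:,2]>.023]; print(np.linalg.svd(t-t.mean(0),full_matrices=False)[2][2])
go(.4825,.1878,.2,80.8)
```

```text
ring 1149 [[ 0.4624 -0.2333  0.0108]
 [ 0.4761 -0.2069  0.0273]
 [ 0.5105 -0.1801  0.0293]]
[0.02570384 0.00424023 0.99966061]
t 7.5167 shift [386.5 -74.2   6.3] twist -0.02 yaw0 80.78 z [ 0.009 -0.004 -1.   ] q [-0.44 -0.19  1.78 -0.    1.55 -1.85]
```

The ring lies flat in the tray. Back to the bottle.

Request:
play_rows(rows="1 15 -3 0 0;1 45 -9 0 0;1 83 -16 0 0;1 121 -23 0 0;1 159 -30 0 0;1 197 -37 0 0;1 235 -44 0 0;1 273 -51 0 0;1 311 -58 0 0;1 345 -65 0 0;1 372 -70 0 0;1 386 -72 0 0")

```text
clock: 8.52
eef_pos: [0.4824, 0.1906, 0.1969]
tool_rot: [-0.0, 0.761, 0.649, 0.0]
force: [0.6, -0.1, 0.6]
grip_width: 0.0854
```

Request:
play_rows(rows="1 0 0 0 0;1 0 0 0 0;1 0 0 0 0")

```text
clock: 8.77
eef_pos: [0.483, 0.1872, 0.1971]
tool_rot: [0.0, 0.762, 0.648, -0.0]
force: [0.0, -0.3, 0.3]
grip_width: 0.0853
```

```bash
python3 g.py .4823 .1879 .106 80.8
```

```text
t 8.7667 shift [ 0.7 -0.8 91.1] twist -0.02 yaw0 80.78 z [-0. -0. -1.] q [ 0.32 -0.22  1.82 -0.    1.54 -1.09]
```

Request:
play_rows(rows="1 0 0 25 0;1 0 0 55 0;1 0 0 80 0;1 0 0 90 0;1 0 0 94 0;1 0 0 94 0;0.2 0 0 94 0;0.2 0 0 94 0;0.2 0 0 94 0;0.2 0 0 94 0;0.2 0 0 94 0;0.2 0 0 94 0", grip_force=30)

```text
clock: 9.77
eef_pos: [0.4833, 0.1879, 0.1041]
tool_rot: [0.0, 0.762, 0.648, 0.001]
force: [-0.1, 1.1, 5.8]
grip_width: 0.0298
```

Request:
play_rows(rows="0.2 0 0 0 0;0.2 0 0 0 0;0.2 0 0 0 0;0.2 0 0 -3 0;0.2 0 0 -10 0;0.2 0 0 -25 0;0.2 0 0 -45 0;0.2 0 0 -65 0;0.2 0 0 -85 0;0.2 0 0 -95 0;0.2 0 0 -95 0;0.2 0 0 -95 0")

```text
clock: 10.77
eef_pos: [0.4829, 0.1877, 0.198]
tool_rot: [0.0, 0.762, 0.648, 0.0]
force: [-2.0, 0.6, -1.7]
grip_width: 0.0302
```

Run:
```python
from h import *
from g import go
m,im,d=snap('scene'); m2,im2,d2=snap('side')
cv2.imwrite('pics/d.png',np.hstack([cv2.resize(im[90:230,290:470,::-1],None,fx=2.2,fy=2.2),cv2.resize(im2[90:230,150:330,::-1],None,fx=2.2,fy=2.2)]))
print(bot.sense()['eef_pos'],bot.sense()['grip_width'])
```

```text
[0.48253192 0.18755241 0.1968391 ] 0.03022550759729544
```

View pics/d.png

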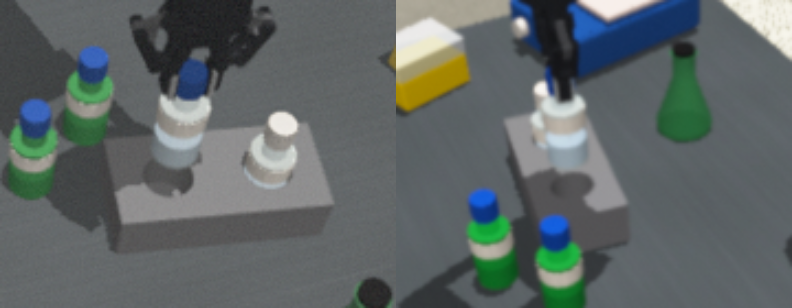

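The bottle hangs straight from the cap and is clear of the well; the white bottle hasn't moved. The tool can't tilt, so I'll swing the bottle in the grip by pushing its lower side against the block's top far edge.

Request:
play_rows(rows="0.2 0 8 0 0;0.2 0 20 0 0;0.2 0 40 0 0;0.2 0 60 0 0;0.2 0 78 0 0;0.2 0 87 0 0;0.2 0 90 0 0;0.2 0 90 12 0;0.2 0 90 30 0;0.2 0 90 48 0;0.2 0 90 57 0;0.2 0 90 57 0")

```text
clock: 11.87
eef_pos: [0.5703, 0.1732, 0.1384]
tool_rot: [-0.001, 0.762, 0.648, -0.002]
force: [-0.2, 0.0, -1.6]
grip_width: 0.0306
```

Request:
play_rows(rows="0.2 0 0 0 0;0.2 0 -5 0 0;0.2 0 -9 0 0;0.2 0 -10 0 0;0.2 0 -10 0 0")

```text
clock: 12.28
eef_pos: [0.5619, 0.1751, 0.1422]
tool_rot: [0.0, 0.762, 0.648, 0.001]
force: [0.6, -0.3, -1.7]
grip_width: 0.0302
```

Run:
```python
from h import *
s=bot.sense(); p=s['eef_pos']; c=np.array([.4916,.2421]); a=np.radians(-9.2); n=np.array([np.cos(a),np.sin(a)])
print('u',(p[:2]-c)@n,'v',(p[:2]-c)@[-n[1],n[0]],'z',p[2],s['force'],s['moment'])
for t in range(0,55,5):
    r=np.radians(t); print(t,(np.array([55-98*np.sin(r)+25*np.cos(r),60+98*np.cos(r)+25*np.sin(r)-19])).round(1))
```

```text
u 0.0800643905374587 v -0.054940981119986416 z 0.1421963110647657 [ 0.5615828  -0.30808928 -1.66737355] [-0.04391209 -0.09944674 -0.01114391]
0 [ 80. 139.]
5 [ 71.4 140.8]
10 [ 62.6 141.9]
15 [ 53.8 142.1]
20 [ 45.  141.6]
25 [ 36.2 140.4]
30 [ 27.7 138.4]
35 [ 19.3 135.6]
40 [ 11.2 132.1]
45 [  3.4 128. ]
50 [ -4.  123.1]
```

Request:
play_rows(rows="0.2 0 -4 1 0;0.2 0 -9 1 0;0.2 0 -13 1 0;0.2 0 -17 0 0;0.2 0 -22 0 0;0.2 0 -26 0 0;0.2 0 -31 0 0;0.2 0 -35 0 0;0.2 0 -35 0 0")

```text
clock: 13.03
eef_pos: [0.5267, 0.1806, 0.1412]
tool_rot: [-0.0, 0.762, 0.648, -0.0]
force: [2.4, 0.5, -2.3]
grip_width: 0.0303
```

Run:
```python
from h import *
m,im,d=snap('scene'); m2,im2,d2=snap('side')
cv2.imwrite('pics/e.png',np.hstack([cv2.resize(im[90:230,290:470,::-1],None,fx=2.2,fy=2.2),cv2.resize(im2[90:230,150:330,::-1],None,fx=2.2,fy=2.2)]))
s=bot.sense();print(s['eef_pos'],s['grip_width'],s['force'])
```

```text
[0.52716289 0.18054179 0.14123339] 0.03022493963794129 [ 1.09808956 -0.39647133 -1.59861594]
```

View pics/e.png

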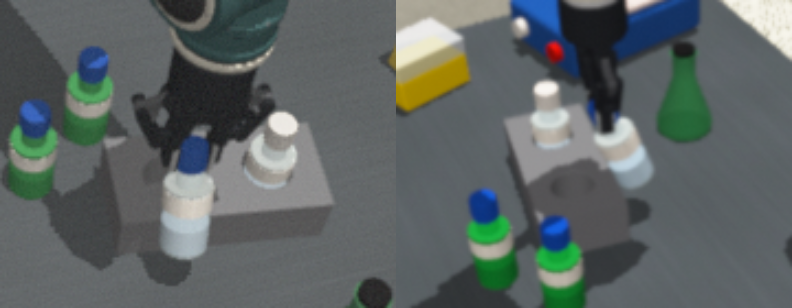

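The bottle tilts about 20° as planned, with low force. Continuing to about 45°.

Request:
play_rows(rows="0.2 0 -4 1 0;0.2 0 -9 1 0;0.2 0 -13 2 0;0.2 0 -17 3 0;0.2 0 -21 4 0;0.2 0 -26 6 0;0.2 0 -30 8 0;0.2 0 -34 10 0;0.2 0 -38 12 0;0.2 0 -42 14 0;0.2 0 -42 14 0;0.2 0 -42 14 0")

```text
clock: 14.13
eef_pos: [0.4856, 0.1873, 0.1271]
tool_rot: [-0.0, 0.762, 0.648, -0.0]
force: [1.6, -0.5, 0.6]
grip_width: 0.0302
```

Request:
play_rows(rows="0.2 0 0 0 0;0.2 0 0 0 0;0.2 0 0 0 0;0.2 0 0 -10 0;0.2 0 0 -30 0;0.2 0 0 -60 0;0.2 0 0 -90 0;0.2 0 0 -120 0;0.2 0 0 -130 0;0.2 0 0 -130 0;0.2 0 0 -130 0;0.2 0 0 -130 0", grip_force=110)

```text
clock: 15.13
eef_pos: [0.4854, 0.1871, 0.2553]
tool_rot: [-0.001, 0.762, 0.648, -0.001]
force: [-0.1, 0.6, -1.3]
grip_width: 0.0286
```

```bash
cat > bt.py <<'E'
from h import *
# bottle axis estimate: non-bench points near the bottle below the tool, cylinder fit on body, radius 25 mm
from scipy.optimize import least_squares
def fit(frames,tcp,a0=None,verbose=True):
    g=tcp+[0,0,.019]
    a=np.array(a0 if a0 is not None else [-.70,.12,.70]); a/=np.linalg.norm(a); Q=[];L=[]
    for i,(m,im,d) in enumerate(frames):
        uv,P=cloud(m,d); r=P-g; t=-(r@a); rad=np.linalg.norm(r+np.outer(t,a),axis=1)
        k=(t>.036)&(t<.105)&(rad<.035); Q.append(P[k]); L+= [i]*k.sum()
    Q=np.vstack(Q)
    def res(p):
        ax=np.array([np.sin(p[2])*np.cos(p[3]),np.sin(p[2])*np.sin(p[3]),np.cos(p[2])])
        e1=np.cross(ax,[0,0,1]);e1/=np.linalg.norm(e1);e2=np.cross(ax,e1)
        c=g+p[0]*e1+p[1]*e2; r=Q-c; return np.linalg.norm(r-np.outer(r@ax,ax),axis=1)-.025
    p0=[0,0,np.arccos(a[2]),np.arctan2(a[1],a[0])]
    s=least_squares(res,p0,loss='soft_l1',f_scale=.002); p=s.x
    ax=np.array([np.sin(p[2])*np.cos(p[3]),np.sin(p[2])*np.sin(p[3]),np.cos(p[2])])
    print('n',np.bincount(L),'offs mm',(p[:2]*1e3).round(1),'tilt',np.degrees(p[2]).round(2),'azim',np.degrees(p[3]).round(2),'res',np.median(abs(s.fun))*1e3)
    e1=np.cross(ax,[0,0,1]);e1/=np.linalg.norm(e1);e2=np.cross(ax,e1)
    return ax,g+p[0]*e1+p[1]*e2
E
python3 - <<'E'
from bt import *
s=bot.sense(); tcp=s['eef_pos']; print(tcp,s['grip_width'],s['force'])
fr=[snap('scene'),snap('side'),snap('wrist')]
for f in fr: 
    try: fit([f],tcp)
    except Exception as e: print(e)
fit(fr,tcp)
(_,im,d),(_,im2,d2)=fr[:2]
cv2.imwrite('pics/f2.png',np.hstack([cv2.resize(im[60:230,260:460,::-1],None,fx=2,fy=2),cv2.resize(im2[40:210,130:330,::-1],None,fx=2,fy=2)]))
E
```

```text
[0.48541623 0.1870787  0.25530765] 0.028622775712023655 [-0.14427451  0.5936971  -1.30528427]
n [845] offs mm [-0.8 -5. ] tilt 41.3 azim 170.6 res 0.9701328544422307
n [509] offs mm [-1.6 -1.3] tilt 43.79 azim 172.32 res 1.0422034672052765
n [910] offs mm [55.7 30.8] tilt 90.21 azim 80.5 res 0.41828907480709854
n [845 509 910] offs mm [-1.6  0.1] tilt 44.98 azim 171.88 res 1.4482163266133792
```

View pics/f2.png

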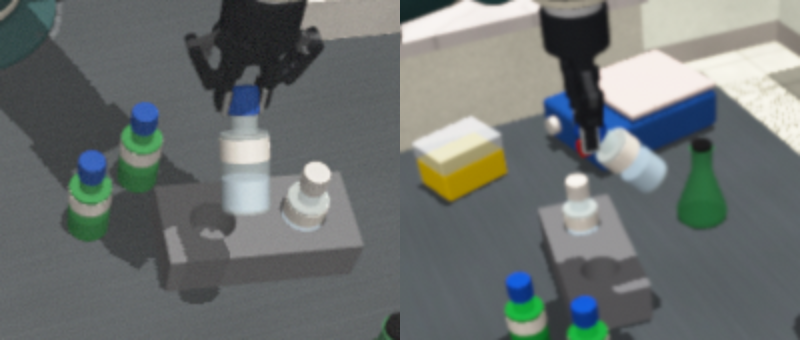

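The bottle is tilted about 45° with the grip firm. Next I'll get a cleaner axis estimate from its outlines in both views.

```bash
cat > sil.py <<'E'
from h import *
def axisplane(m,im,d,g,a,t0=.040,t1=.105):
    # for slices along the image direction of the axis, find the mid of the outline -> plane through the camera holding the axis
    uv,P=cloud(m,d); r=P-g; t=-(r@a); rad=np.linalg.norm(r+np.outer(t,a),axis=1)
    k=(t>t0)&(t<t1)&(rad<.034)
    mk=np.zeros(d.shape,np.uint8); mk[uv[k,1],uv[k,0]]=255
    mk=cv2.morphologyEx(mk,cv2.MORPH_OPEN,np.ones((3,3),np.uint8))
    n,lab,st,_=cv2.connectedComponentsWithStats(mk); mk=(lab==1+st[1:,4].argmax())
    v,u=np.nonzero(mk); p=rays(m,np.c_[u,v])[:,:2]*1000
    Rw=rot(m['rotation']); ac=Rw.T@a; gc=Rw.T@(g-.07*a-np.array(m['position']))
    dirn=(ac[:2]*gc[2]-gc[:2]*ac[2]); dirn/=np.linalg.norm(dirn)
    for _ in range(4):
        nn=np.array([-dirn[1],dirn[0]]); al=p@dirn; pr=p@nn
        b=np.arange(al.min(),al.max(),2.); mid=[];
        for x in b:
            q=pr[(al>=x)&(al<x+2)]
            if len(q)>8: mid.append((x+1,(q.min()+q.max())/2,q.max()-q.min()))
        mid=np.array(mid); w=np.median(mid[:,2]); mid=mid[mid[:,2]>.93*w]
        f=np.polyfit(mid[:,0],mid[:,1],1); dirn=dirn+f[0]*nn; dirn/=np.linalg.norm(dirn)
    nn=np.array([-dirn[1],dirn[0]]); c=f[1]
    q0=(mid[0,0]*dirn+c*nn)/1000; q1=(mid[-1,0]*dirn+c*nn)/1000
    N=np.cross(Rw@np.r_[q0,1],Rw@np.r_[q1,1]); return N/np.linalg.norm(N),w/1000*gc[2],len(mid)
def axis(fr,g,a):
    for _ in range(3):
        o=[axisplane(*f,g,a) for f in fr]; (n1,w1,l1),(n2,w2,l2)=o
        x=np.cross(n1,n2); x/=np.linalg.norm(x); x*=np.sign(x[2]); a=x
    # point on axis at the closest to g
    A=np.array([n1,n2,x]); b=np.array([n1@np.array(fr[0][0]['position']),n2@np.array(fr[1][0]['position']),x@g])
    c=np.linalg.solve(A,b)
    print('widths',round(w1,4),round(w2,4),l1,l2,'cross',np.linalg.norm(np.cross(n1,n2)).round(2)); 
    print('axis',x.round(4),'tilt',np.degrees(np.arccos(x[2])).round(2),'azim',np.degrees(np.arctan2(x[1],x[0])).round(2),'off from grip mm',((c-g)*1e3).round(1))
    return x,c
E
python3 - <<'E'
from sil import *
from g import go
s=bot.sense(); g=s['eef_pos']+[0,0,.019]
fr=[snap('scene'),snap('side')]
for a in ([-.7,.12,.7],[-.62,.1,.78]):
    a=np.array(a); axis(fr,g,a/np.linalg.norm(a))
E
```

```text
widths 0.0492 0.0434 30 23 cross 0.86
axis [-0.676   0.1194  0.7271] tilt 43.35 azim 169.98 off from grip mm [ 1.8 -0.4  1.7]sil.py:19: RankWarning: Polyfit may be poorly conditioned
  f=np.polyfit(mid[:,0],mid[:,1],1); dirn=dirn+f[0]*nn; dirn/=np.linalg.norm(dirn)
Traceback (most recent call last):
  File "sil.py", line 25, in axis
    o=[axisplane(*f,g,a) for f in fr]; (n1,w1,l1),(n2,w2,l2)=o
       ~~~~~~~~~^^^^^^^^
  File "sil.py", line 18, in axisplane
    mid=np.array(mid); w=np.median(mid[:,2]); mid=mid[mid[:,2]>.93*w]
                                   ~~~^^^^^
IndexError: too many indices for array: array is 1-dimensional, but 2 were indexed
```

```bash
python3 g.py .5776 .0232 .2521 78.3
```

```text
t 15.3833 shift [-147.1  117.     4.2] twist 2.48 yaw0 80.78 z [-0.001 -0.    -1.   ] q [ 0.32 -0.23  1.73  0.    1.64 -1.09]
```

Request:
play_rows(rows="0.2 -6 5 0 0;0.2 -20 16 0 0.5;0.2 -40 32 0 1;0.2 -60 48 1 1.5;0.2 -80 64 2 2;0.2 -100 80 3 2.5;0.2 -120 95 4 2.5;0.2 -135 107 4 2.5;0.2 -144 114 4 2.5;0.2 -147 117 4 2.5;0.2 -147 117 4 2.5;0.2 -147 117 4 2.5")

```text
clock: 16.38
eef_pos: [0.5777, 0.0238, 0.2532]
tool_rot: [-0.0, 0.776, 0.631, -0.0]
force: [-0.3, -0.1, -1.1]
grip_width: 0.0283
```

```bash
cat > chk.py <<'E'
from sil import *
from g import go
s=bot.sense(); g=s['eef_pos']+[0,0,.019]; a0=np.array([-.692,.143,.707]); lens=np.array([.725,-.0073,.1205])
fr=[snap('scene'),snap('side')]
print('tcp',s['eef_pos'].round(4),'grip',s['grip_width'])
try:
    x,c=axis(fr,g,a0)
except Exception as e: print(e); x,c=a0,g
# extent along axis of each view's points: underside height
for f in fr:
    uv,P=cloud(f[0],f[2]); r=P-c; t=-(r@x); rad=np.linalg.norm(r+np.outer(t,x),axis=1)
    k=(rad<.029)&(rad>.018)&(t>.03)&(t<.13); T=t[k]; hst,e=np.histogram(T,np.arange(.03,.131,.004)); print('t hist',e[0],hst)
    print(' centre-line est t max',np.percentile(T,99.5).round(4))
n=a0
print('angle to face normal deg',np.degrees(np.arccos(x@n)).round(2))
u=c-.113*x; d=u-lens; print('underside',u.round(4),'dist',(d@n).round(4),'lateral vec mm',((d-(d@n)*n)*1e3).round(1))
E
python3 chk.py
```

```text
tcp [0.5777 0.0238 0.2532] grip 0.028344976700525645
widths 0.0488 0.0467 28 19 cross 0.95
axis [-0.6368  0.1493  0.7564] tilt 40.85 azim 166.81 off from grip mm [4.1 0.6 3.4]
t hist 0.03 [48 71 59 60 59 54 56 55 55 55 57 55 56 56 56 55 54 52 54 53 31  0  0  0
  0]
 centre-line est t max 0.1121
t hist 0.03 [25 72 34 32 29 36 31 24 24 34 26 32 23 29 28 26 23 28 26 26 23  1  0  0
  0]
 centre-line est t max 0.1134
angle to face normal deg 4.57
underside [0.6538 0.0075 0.1901] dist 0.1006 lateral vec mm [-1.6  0.5 -1.5]
```

```bash
cat > sil2.py <<'E'
from h import *
def proj(m,X):
    f=210/np.tan(np.radians(m['vertical_fov'])/2); c=(np.atleast_2d(X)-np.array(m['position']))@rot(m['rotation']); s=c[:,:2]/c[:,2:]
    return s*(1+m['k1']*(s**2).sum(1,keepdims=True))*f+[m['cx'],m['cy']]
def tilt(m,im,g,az,t0=41,ts=np.arange(.045,.106,.004)):
    """edge pairs across the body in the picture -> tilt and shift of the axis within the plane of azimuth az"""
    gray=cv2.GaussianBlur(cv2.cvtColor(im,cv2.COLOR_RGB2GRAY),(3,3),0).astype(np.float32); A=np.radians(az); th=np.radians(t0)
    h=np.array([np.cos(A),np.sin(A),0]); zz=np.array([0,0,1.])
    for it in range(4):
        a=np.sin(th)*h+np.cos(th)*zz
        pc=proj(m,[g-t*a for t in ts]); dv=pc[-1]-pc[0]; L=np.linalg.norm(dv); nn=np.array([-dv[1],dv[0]])/L
        k=np.arange(-24,24.01,.25); mids=[]; W=[]
        for p in pc:
            q=(p+k[:,None]*nn).astype(np.float32); pr=cv2.remap(gray,q[:,0].reshape(1,-1),q[:,1].reshape(1,-1),cv2.INTER_CUBIC)[0]
            dg=np.gradient(cv2.GaussianBlur(pr.reshape(1,-1),(9,1),0)[0]); lo=k<-6; hi=k>6
            i=np.where(lo)[0][dg[lo].argmax()]; j=np.where(hi)[0][dg[hi].argmin()]
            mids.append((k[i]+k[j])/2); W.append(k[j]-k[i])
        mids,W=np.array(mids),np.array(W); ok=abs(W-np.median(W))<2
        uvm=(pc+mids[:,None]*nn)[ok]
        # rays met with the tilt plane (through g, normal b)
        b=np.cross(h,zz); c=np.array(m['position']); r=rays(m,uvm)@rot(m['rotation']).T; X=c+r*(((g-c)@b)/(r@b))[:,None]
        x=(X-g)@h; z=(X-g)@zz; f=np.polyfit(z,x,1); rs=np.std(np.polyval(f,z)-x); th=np.arctan(f[0])
    print('tilt free',np.degrees(th).round(2),'axis off at grip (perp) mm',(f[1]*np.cos(th)*1e3).round(1),'tilt through grip',np.degrees(np.arctan2(-x.mean(),-z.mean())).round(2),'n',ok.sum(),'W px',np.median(W),'rms mm',(rs*1e3).round(2))
    return th
E
python3 - <<'E'
from sil2 import *
s=bot.sense(); g=s['eef_pos']+[0,0,.019]
for _ in range(2):
    m,im,d=snap('side'); tilt(m,im,g,168.3); tilt(m,im,g,168.3,47)
p=proj(m,g-.06*np.array([-.692,.143,.707]))[0].astype(int); print(p)
cv2.imwrite('pics/g.png',cv2.resize(im[p[1]-40:p[1]+40,p[0]-50:p[0]+60,::-1],None,fx=7,fy=7,interpolation=cv2.INTER_CUBIC))
E
```

```text
tilt free 42.39 axis off at grip (perp) mm -4.3 tilt through grip 45.75 n 15 W px 20.75 rms mm 0.63
tilt free 42.77 axis off at grip (perp) mm -3.8 tilt through grip 45.72 n 16 W px 20.625 rms mm 0.72
tilt free 42.09 axis off at grip (perp) mm -4.6 tilt through grip 45.78 n 14 W px 20.75 rms mm 0.55
tilt free 42.12 axis off at grip (perp) mm -4.4 tilt through grip 45.72 n 14 W px 20.75 rms mm 0.52
[306 140]
```

View pics/g.png

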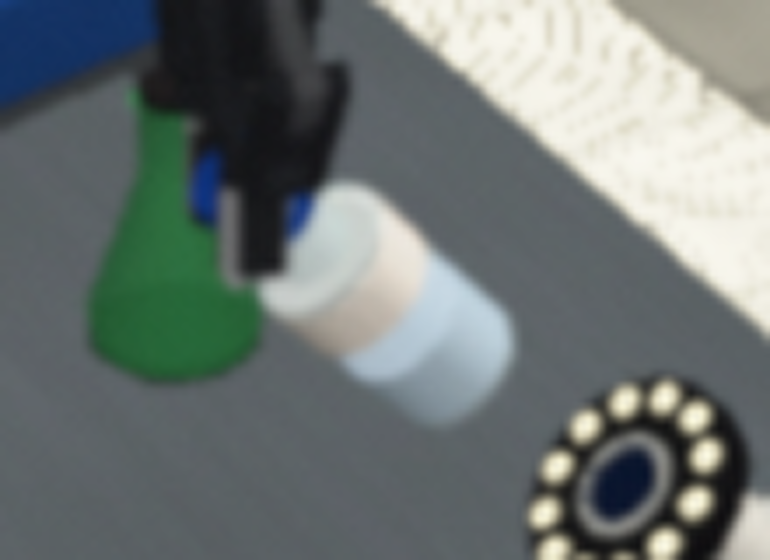

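The crop shows the bottle held by its cap with the underside facing the lens. Tilt estimates lie between 42.3° and 45.7° against the wanted 45°, which is close enough. Closing in by about 40 mm along the line of sight.

```bash
python3 g.py .6066 .0178 .2253 78.3
```

```text
t 16.5833 shift [-0.4 29.7 28.2] twist 0.04 yaw0 78.34 z [ 0.  0. -1.] q [-0.   -0.1   1.62  0.    1.62 -1.37]
```

Request:
play_rows(rows="0.2 0 3 3 0;0.2 0 7 7 0;0.2 0 12 11 0;0.2 0 17 16 0;0.2 0 22 21 0;0.2 0 26 25 0;0.2 0 29 27.5 0;0.2 0 29.5 28 0;0.2 0 29.5 28 0;0.2 0 29.5 28 0;0.2 0 29.5 28 0;0.2 0 29.5 28 0")

```text
clock: 17.58
eef_pos: [0.6067, 0.0174, 0.2257]
tool_rot: [0.0, 0.776, 0.631, 0.0]
force: [-0.4, -0.2, -2.3]
grip_width: 0.0291
```

```bash
python3 chk.py
python3 - <<'E'
from sil2 import *
s=bot.sense(); g=s['eef_pos']+[0,0,.019]; print(s['qd'].round(4),s['force'])
m,im,d=snap('side'); tilt(m,im,g,168.3)
# lateral consistency: distance in pictures of the bottle-axis line from the lens
m2,im2,d2=snap('scene')
cv2.imwrite('pics/h.png',np.hstack([cv2.resize(im2[200:320,240:390,::-1],None,fx=2.6,fy=2.6),cv2.resize(im[90:210,260:410,::-1],None,fx=2.6,fy=2.6)]))
E
```

```text
tcp [0.6067 0.0174 0.2257] grip 0.029110779580811
widths 0.0473 0.048 29 14 cross 0.95
axis [-0.6544  0.1466  0.7418] tilt 42.11 azim 167.37 off from grip mm [2.4 0.  2.2]
t hist 0.03 [34 82 54 55 50 58 57 49 54 52 49 55 53 48 54 48 51 50 51 52 37  4  0  0
  0]
 centre-line est t max 0.1138
t hist 0.03 [13 80 34 26 32 27 28 26 22 27 27 22 24 28 23 28 22 25 26 26 16  6  0  0
  0]
 centre-line est t max 0.1146
angle to face normal deg 3.38
underside [0.6831 0.0009 0.163 ] dist 0.0602 lateral vec mm [-0.2 -0.4 -0.1]
[0.0001 0.0016 0.0019 0.0008 0.0001 0.0011] [-6.25341949e-01 -7.39401707e-04 -1.74580107e+00]
tilt free 41.71 axis off at grip (perp) mm -5.0 tilt through grip 45.69 n 15 W px 20.375 rms mm 0.62
```

View pics/h.png

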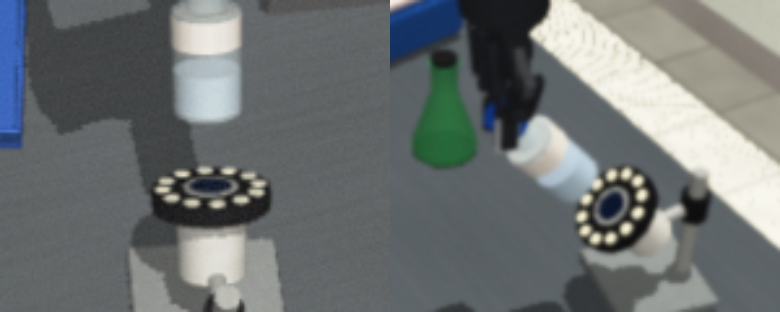

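The bottle is centred to under 1 mm and about 60 mm from the lens, but three free fits put the tilt at about 42°. There's plenty of time left, so I'll go back to the block edge and add 2 to 3°.

Request:
play_rows(rows="0.2 0 -4 -4 0;0.2 0 -12 -12 0;0.2 0 -22 -21 0;0.2 0 -30 -28 0;0.2 15 -45 -28 -0.5;0.2 35 -60 -28 -1;0.2 55 -76 -28 -1.5;0.2 80 -95 -28 -2.5;0.2 105 -114 -28 -2.5;0.2 125 -130 -28 -2.5;0.2 137 -138 -28 -2.5;0.2 142 -141 -28 -2.5")

```text
clock: 18.78
eef_pos: [0.4961, 0.1868, 0.2546]
tool_rot: [0.0, 0.761, 0.649, 0.001]
force: [0.4, 0.2, -1.8]
grip_width: 0.0287
```

Request:
play_rows(rows="0.2 0 0 0 0;0.2 0 0 0 0;0.2 0 0 0 0")

```text
clock: 19.03
eef_pos: [0.4977, 0.1843, 0.2536]
tool_rot: [0.0, 0.762, 0.648, 0.0]
force: [-0.6, 0.2, -1.7]
grip_width: 0.0286
```

```bash
python3 g.py .4856 .1873 .1271 80.8
```

```text
t 19.0333 shift [  1.  -12.5 126.5] twist -0.06 yaw0 80.74 z [ 0. -0. -1.] q [ 0.31 -0.21  1.72 -0.    1.63 -1.1 ]
```

Request:
play_rows(rows="0.2 1 -8 20 0;0.2 1 -8 45 0;0.2 1 -8 75 0;0.2 1 -8 100 0;0.2 1 -8 118 0;0.2 1 -8 125 0;0.2 1 -8 126 0;0.2 1 -10 126 0;0.2 1 -11 126 0;0.2 1 -11 126 0")

```text
clock: 19.87
eef_pos: [0.4872, 0.1879, 0.1287]
tool_rot: [0.0, 0.762, 0.648, 0.001]
force: [0.0, 0.4, -1.6]
grip_width: 0.0287
```

Request:
play_rows(rows="0.2 0 0 0 0;0.2 0 0 0 0;0.2 0 -1 0 0;0.2 0 -2 1 0;0.2 0 -3 1.5 0;0.2 0 -4 2 0;0.2 0 -5 2.5 0;0.2 0 -5.5 3 0;0.2 0 -5.5 3 0;0.2 0 -5.5 3 0", grip_force=40)

```text
clock: 20.7
eef_pos: [0.4821, 0.1887, 0.1251]
tool_rot: [0.001, 0.762, 0.648, 0.001]
force: [5.6, -2.1, 5.8]
grip_width: 0.0285
```

Request:
play_rows(rows="0.2 0 0 0 0;0.2 0 0 0 0;0.2 0 0 0 0;0.2 0 3 -10 0;0.2 0 5 -30 0;0.2 0 5 -60 0;0.2 0 5 -90 0;0.2 0 5 -115 0;0.2 0 5 -126 0;0.2 0 5 -126 0;0.2 0 5 -126 0;0.2 0 5 -126 0", grip_force=110)

```text
clock: 21.7
eef_pos: [0.4858, 0.1878, 0.2481]
tool_rot: [-0.001, 0.762, 0.648, -0.001]
force: [0.4, -0.4, -2.2]
grip_width: 0.0285
```

Run:
```python
from sil import *
import sil2
from g import go
s=bot.sense(); g=s['eef_pos']+[0,0,.019]
fr=[snap('scene'),snap('side')]
axis(fr,g,np.array([-.70,.113,.705])); sil2.tilt(fr[1][0],fr[1][1],g,170.8)
go(.5776,.0232,.2521,78.3)
```

```text
widths 0.0495 0.0451 29 19 cross 0.86
axis [-0.6628  0.1233  0.7386] tilt 42.39 azim 169.46 off from grip mm [ 2.5 -0.2  2.3]
tilt free 42.07 axis off at grip (perp) mm -4.6 tilt through grip 45.62 n 16 W px 19.25 rms mm 0.65
t 21.8 shift [-147.8  116.9   -3.8] twist 2.49 yaw0 80.79 z [-0.003 -0.001 -1.   ] q [ 0.32 -0.23  1.74  0.    1.63 -1.09]
```

Request:
play_rows(rows="0.2 0 0 15 0;0.2 0 0 45 0;0.2 0 0 80 0;0.2 0 0 108 0;0.2 0 0 118 0;0.2 0 0 121 0;0.2 0 0 121 0;0.2 0 0 121 0;0.2 0 0 121 0", grip_force=22)

```text
clock: 22.55
eef_pos: [0.4868, 0.1881, 0.1308]
tool_rot: [0.0, 0.762, 0.648, 0.001]
force: [0.0, 0.8, -1.7]
grip_width: 0.0288
```

Request:
play_rows(rows="0.2 0 -1 0.5 0;0.2 0 -2 1 0;0.2 0 -3 1.5 0;0.2 0 -4 2 0;0.2 0 -5 2.5 0;0.2 0 -6 3 0;0.2 0 -6 3 0;0.2 0 -6 3 0")

```text
clock: 23.22
eef_pos: [0.4809, 0.189, 0.127]
tool_rot: [0.0, 0.762, 0.648, 0.001]
force: [5.6, 0.2, 5.6]
grip_width: 0.0289
```

Request:
play_rows(rows="0.2 0 -1 0.5 0;0.2 0 -2 1 0;0.2 0 -3 1.5 0;0.2 0 -3 1.5 0")

```text
clock: 23.55
eef_pos: [0.4775, 0.1894, 0.1249]
tool_rot: [0.0, 0.762, 0.648, 0.0]
force: [3.3, 0.2, 2.4]
grip_width: 0.0281
```

Run:
```python
import sil2
from h import *
s=bot.sense(); g=s['eef_pos']+[0,0,.019]; print(s['force'],s['moment'],s['eef_pos'])
m,im,d=snap('side'); sil2.tilt(m,im,g,170.8)
```

```text
[3.33151128 0.16248555 2.42086548] [ 0.03144823 -0.96968809  0.08969587] [0.47745202 0.18937355 0.12491507]
tilt free 51.31 axis off at grip (perp) mm 1.3 tilt through grip 50.19 n 4 W px 19.875 rms mm 1.22
```

Request:
play_rows(rows="0.2 0 0 0 0;0.2 0 0 0 0;0.2 0 0 0 0;0.2 0 3 -10 0;0.2 0 5 -30 0;0.2 0 5 -60 0;0.2 0 5 -90 0;0.2 0 5 -115 0;0.2 0 5 -126 0;0.2 0 5 -126 0;0.2 0 5 -126 0;0.2 0 5 -126 0", grip_force=110)

```text
clock: 24.6
eef_pos: [0.4819, 0.1884, 0.2487]
tool_rot: [-0.001, 0.762, 0.648, -0.001]
force: [0.5, 0.1, -1.8]
grip_width: 0.0289
```

Run:
```python
from sil import *
import sil2
from g import go
s=bot.sense(); g=s['eef_pos']+[0,0,.019]; print(s['eef_pos'],s['grip_width'])
fr=[snap('scene'),snap('side')]
axis(fr,g,np.array([-.70,.113,.705])); sil2.tilt(fr[1][0],fr[1][1],g,170.8)
go(.5776,.0232,.2521,78.3)
```

```text
[0.48186608 0.18835009 0.24867629] 0.028907382639924283
widths 0.0494 0.0456 28 21 cross 0.85
axis [-0.7063  0.1368  0.6946] tilt 46.0 azim 169.04 off from grip mm [2.1 0.8 2. ]
tilt free 45.84 axis off at grip (perp) mm -4.1 tilt through grip 49.02 n 16 W px 19.0 rms mm 0.61
t 24.7 shift [-147.7  120.9   -3.3] twist 2.48 yaw0 80.78 z [-0.003 -0.001 -1.   ] q [ 0.32 -0.23  1.75  0.    1.63 -1.09]
```

Tilt now reads about 46° in both fits. Returning to the camera with the shifted geometry.

Request:
play_rows(rows="0.2 -6 5 0 0;0.2 -20 16 0 0.5;0.2 -40 32 0 1;0.2 -60 48 0 1.5;0.2 -80 64 0 2;0.2 -100 80 0 2.5;0.2 -120 96 0 2.5;0.2 -135 108 0 2.5;0.2 -144 115 0 2.5;0.2 -147 118 0 2.5;0.2 -147 118 0 2.5;0.2 -147 118 0 2.5")

```text
clock: 25.7
eef_pos: [0.5751, 0.025, 0.2506]
tool_rot: [-0.0, 0.776, 0.631, -0.0]
force: [0.6, 0.7, -2.4]
grip_width: 0.0283
```

```bash
python3 chk.py; python3 g.py .6025 .0183 .2212 78.3
```

```text
tcp [0.5751 0.025  0.2506] grip 0.02832121289367935
widths 0.0489 0.0472 28 22 cross 0.94
axis [-0.6856  0.1281  0.7166] tilt 44.23 azim 169.42 off from grip mm [ 3.2 -1.5  3.4]
t hist 0.03 [27 69 55 59 59 59 56 55 53 55 58 52 60 55 54 60 49 53 57 55 46  0  0  0
  0]
 centre-line est t max 0.1126
t hist 0.03 [23 77 35 30 33 30 27 27 27 32 29 32 22 31 29 22 28 33 24 28 16  3  0  0
  0]
 centre-line est t max 0.1138
angle to face normal deg 1.98
underside [0.6558 0.009  0.192 ] dist 0.1008 lateral vec mm [0.5 1.9 0.3]
t 25.8 shift [-1.3 28.4 29.6] twist 0.04 yaw0 78.34 z [-0.  0. -1.] q [-0.   -0.11  1.63  0.    1.61 -1.37]
```

Request:
play_rows(rows="0.2 0 3 3 0;0.2 -1 7 7 0;0.2 -1 12 12 0;0.2 -1.5 17 17 0;0.2 -1.5 22 22 0;0.2 -1.5 26 26 0;0.2 -1.5 28.5 28.5 0;0.2 -1.5 29 29 0;0.2 -1.5 29 29 0;0.2 -1.5 29 29 0;0.2 -1.5 29 29 0;0.2 -1.5 29 29 0")

```text
clock: 26.8
eef_pos: [0.6034, 0.0172, 0.2222]
tool_rot: [0.0, 0.776, 0.631, 0.0]
force: [0.0, 0.6, -1.6]
grip_width: 0.0283
```

```bash
python3 chk.py
python3 - <<'E'
from sil2 import *
s=bot.sense(); g=s['eef_pos']+[0,0,.019]; print(s['qd'].round(4),s['force'],s['clock'])
m,im,d=snap('side'); tilt(m,im,g,168.3)
m,im,d=snap('scene'); uv,P=cloud(m,d); hsv=cv2.cvtColor(im,cv2.COLOR_RGB2HSV); h,s,v=[hsv[uv[:,1],uv[:,0],i].astype(int) for i in range(3)]
q=P[(h>5)&(h<14)&(s>150)&(P[:,1]<0)]; print('ring',len(q),q.mean(0).round(3),np.percentile(q[:,2],98).round(3))
w=(np.hypot(P[:,0]-.5,P[:,1]-.293)<.03)&(P[:,2]>.125)&(s<45); print('whitecap',w.sum(),P[w].mean(0).round(4))
E
```

```text
tcp [0.6034 0.0172 0.2222] grip 0.028304623861373356
widths 0.0493 0.0483 21 21 cross 0.93
axis [-0.6861  0.154   0.711 ] tilt 44.68 azim 167.35 off from grip mm [3.  0.5 2.8]
t hist 0.03 [21 79 59 53 53 58 57 55 51 58 52 56 57 48 59 46 52 53 46 52 38  1  0  0
  0]
 centre-line est t max 0.1127
t hist 0.03 [10 78 32 34 24 28 29 26 18 29 28 28 25 27 20 29 26 25 24 22 24  2  0  0
  0]
 centre-line est t max 0.1133
angle to face normal deg 1.82
underside [6.840e-01 3.000e-04 1.637e-01] dist 0.06 lateral vec mm [ 0.5 -1.   0.7]
[-0.0011 -0.0011  0.001  -0.0001  0.0005 -0.0013] [ 0.31693812  0.32784087 -2.43310063] 26.9
tilt free 44.57 axis off at grip (perp) mm -5.6 tilt through grip 48.9 n 16 W px 20.375 rms mm 0.82
ring 378 [ 0.496 -0.206  0.025] 0.032
whitecap 159 [0.5037 0.2944 0.1355]
```

Tilt is 44.6°, the distance is 60 mm, and the bottle is centred to about 1 mm. The arm is steady, the ring is in the tray and the white bottle hasn't moved. Handing in.

```bash
python3 -c "
from plant import bot
print(bot.job_done())"
```

```text
the job is handed in; nothing more can be done
None
```

I laid the orange ring in the blue tray and handed the job in with the bottle held in the air, its underside facing the inspection camera. It took about 27 s of the 64 s, and no verdict was reported.

The tool cannot tilt, so I drew the bottle out by its cap and swung it in the grip by pushing its lower side against the block's far top edge. The first swing came out about 2–3° short. I went back to the block edge and pushed it further before returning to the camera.

**Last checks:**

| Check | Result |
|---|---|
| Distance from the lens | about 60 mm |
| Off centre | about 1 mm |
| Tilt of the bottle | 44.6–44.7° (45° wanted) |
| Off square to the face | about 2° |
| Arm | steady |
| Ring | flat when viewed from above after release; still in the tray at the end |
| White-capped bottle | not moved |

**Disagreement:** forcing the bottle's axis through the nominal grasp point gives a tilt of about 49°. I discounted this because the pads stand a few millimetres farther back at this opening.

I did not re-measure the other glassware at the end. The last pictures showed no contact with it or with the camera.

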